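Square up a phenolic board and present it to the inspection camera

TASK

On the enamel plate, square the brown phenolic board up against all three steel pins: its long side on the two side pins and its socket end on the end pin, lying flat. Then lift it out and show its underside to the tilted inspection camera: centred over the glass, 120 mm from it and parallel to it, long side along the camera head's long side, with the cream socket at the red-bar end. Finish still holding it there, motionless in the air, without bumping the camera or disturbing the other parts.

Things in the scene. Friction and masses are not known exactly. Their poses are not given: they have to be found in the camera images.
- board: Brown phenolic board, ~0.17 kg: block 46 mm (x) by 110 mm (y, long) by 16 mm (z, up); origin at the centre of its flat underside. Cream socket, 32 mm across, top 29 mm above the underside, at y +34 mm; glass fuse in clips (to 26 mm) at y -36 mm. Grip the middle of its long sides. Starts on the plate clear of the pins, within 0.4 rad of the fixture's axes, socket end (+y) towards fixture +y.
- fixture: Fixed pale enamel plate, 190 mm (x) by 240 mm (y), 6 mm thick; origin centre of underside, z up, x roughly away from the robot (turned up to 0.35 rad). Steel pins, 10 mm diameter, 14 mm tall above the plate: side pins at (53, 42) and (53, -42), end pin at (25, 60) mm. Squared against all three, the board's origin is at (25, 0, 6) mm here, its axes along these.
- viewer: Fixed inspection camera, whole, grey, on a dark foot 110 mm by 130 mm; origin at the centre of the foot's underside on the table, x roughly away from the robot, turned up to 0.35 rad. Its head is about 100 mm tall at the highest edge.
- viewer_head: Camera head: grey block 86 mm (x) by 124 mm (y), 33 mm deep, round glass in a white ring on its face. Origin at the glass centre, 85 mm above the table; z is the line of sight, up and leaning 0.35 rad from vertical towards -x (roughly the robot); y is level, a red bar marks its +y end. Wanted here: board origin at (0, 0, 120) mm, board x, y, z along this x, y, z.
- dispenser: Bystander: cast aluminium hand-crank tape dispenser frame, 75 by 130 mm foot, about 95 mm tall, origin at the centre of its underside.
- socket: Bystander: spare cream tube socket, 38 mm across, 24 mm tall, origin under its centre.
- fuse: Bystander: glass fuse in a steel clip holder on a black base 24 by 60 mm, 22 mm tall, origin under its centre.
- lug: Bystander: flat copper ground lug, 28 by 56 mm, 4 mm thick.
- board_socket (a point): Centre of the cream socket's top, at (0, 34, 29) mm in the board's frame.
Things that resemble listed ones, but are neither listed nor needed, are in the scene too. Of the things that look like the board, the middle-sized one is meant.

How it is judged:
On the way, in this order (a step that is already met when the one before it is completed fails the run):
1. the board lies flat on the plate, squared against all three pins (within 2.5 mm and 2 degrees) (x of board in the frame of fixture between 0.0225 and 0.0275 m and y of board in the frame of fixture between -0.0025 and 0.0025 m and z of board in the frame of fixture between 0.003 and 0.009 m and angle between the y axis of board and the y axis of fixture, either way round below 0.035 rad and angle between board's own z axis and vertical below 0.05 rad), for 0.2 s.
2. the board is lifted clear of the plate in the gripper (height (world z) of board above 0.05 m and contact force between board and the fingers above 1 N and contact force between board and fixture below 0.1 N), for 0.1 s.
At the end, for the whole second after the job is handed in: Held still in the air by the gripper alone: centre of the underside within 15 mm of the camera's line of sight (each way) and 120 mm +/- 15 mm from the glass, parallel to it and long side along the head's long side within 0.15 rad each, top up, socket at the red-bar end (x of board in the frame of viewer_head between -0.015 and 0.015 m and y of board in the frame of viewer_head between -0.015 and 0.015 m and z of board in the frame of viewer_head between 0.105 and 0.135 m and angle between the z axis of board and the z axis of viewer_head, either way round below 0.15 rad and angle between the y axis of board and the y axis of viewer_head, either way round below 0.15 rad and angle between board's own z axis and vertical below 0.8 rad and height (world z) of board above 0.12 m and contact force between board and the fingers above 1 N and contact force between board and viewer below 0.1 N and contact force between board and fixture below 0.1 N and linear speed of board below 0.02 m/s and angular speed of board below 0.1 rad/s and y of board_socket in the frame of viewer_head above 0.01 m); the arm keeps its last pose, push and grip.
It fails at once if the tape dispenser frame is shoved aside (30 mm) (distance of dispenser from where it was at the start of the episode above 0.03 m).
It fails at once if the spare tube socket is shoved aside (30 mm) (distance of socket from where it was at the start of the episode above 0.03 m).
It fails at once if the fuse holder is shoved aside (30 mm) (distance of fuse from where it was at the start of the episode above 0.03 m).
It fails at once if the ground lug is shoved aside (30 mm) (distance of lug from where it was at the start of the episode above 0.03 m).
It fails at once if the inspection camera is bumped (over 2 N) (contact force between viewer and anything else above 2 N).
It also fails if it takes over 69 s, if anything falls off the work surface, if the arm or the gripper's body presses on something with over 40 N, if the wrist force passes 120 N, or if a joint passes its speed limit or range.

ROBOT

A 6-joint arm with a two-finger parallel gripper is mounted at the origin on the work surface. World frame = base frame: x ahead of the robot, y to its left, z up, the work surface at z = 0. Lengths are in m, angles in rad, forces in N, time in s.
With the tool pointing down it reaches from about 0.225 to 0.875 m from the base axis. Payload 3.4 kg.
Tool frame: the origin (TCP) lies midway between the tips of the shut fingers; the grasp point (between the pads) lies 19 mm behind it (manip.grasp_offset is the distance from the TCP to the grasp point, in m); x points along the fingers, y is the direction in which the jaws open and shut, and the axes are right-handed (so a half turn about x gives the same grasp; the last joint's range is limited). The gripper opens to 85 mm and grips with 20 to 120 N. Pads are 22 mm wide; open, the fingers measure 114 mm over their backs; the gripper's body (76 mm by 85 mm) begins 54 mm behind the grasp point. The pads swing forward as they close: fully open they stand 13 mm farther back than shut.
Start: joints at [1.219, 0.276, 1.505, -0, 1.361, -0.121], TCP at [0.132, 0.56, 0.231] pointing down, gripper open.
Joint ranges: [-2.89, 2.89], [-0.75, 2.08], [0.22, 2.7], [-1.18, 4.32], [0.11, 2.71], [-2.7, 2.7]. Speed limits (rad/s): [2.57, 2.57, 3.14, 3.14, 3.14, 3.14].

INTERFACE

Orientations are given as a unit quaternion [w, x, y, z].
In Python, from rig import manip gives the robot as it stands.
- The arm moves only by the shell command python3 -m creep 'ROWS' [OPENING] [FORCE]. ROWS is a JSON object of lists of equal length, an entry for each row: "delta_pos": the shift along the tool's x, y, z in cm, a list of three; "dr": the turn, a rotation vector about the tool's x, y, z in rad, a list of three. In form: {"delta_pos": [[dx, dy, dz], ...], "dr": [[rx, ry, rz], ...]}. A call has 1 to 10 rows; each row is the pose to reach, as a shift and turn from the pose commanded when the call began, along the tool's axes at that moment; what a row does not reach only later rows make up. A row lasts 1/10 s, in which the tool goes at most 50 mm and 8.59 degrees, less where a joint would pass 70% of its speed; a pose out of reach is approached as far as the arm can. A call with a gripper value outside its range is refused whole. OPENING is the opening, from -1 (shut) to 1 (fully open), set as the call begins (- or left out, the last holds). The fingers move at their own pace and stop on an object; FORCE is the grip in N (left out, the last holds). Time passes only in rows, so rows that repeat a pose let the fingers close. It gives the time, the measured TCP pose, the force and the opening at its end, in the units of the state.
- manip.get_state(): the state, without advancing time (a new reading comes with each control period).
- manip.get_image(name): name is "scene" or "top"; returns a dict with "pixels" (420x560x3 uint8, blue, green, red), "depth" (420x560 float32, m along the optical axis (not along the pixel's ray), 0 where there is no reading), "intrinsics" (3x3 intrinsics, pixels), "rvec" (rotation vector, rad) and "tvec" (3), from world to camera coordinates, as OpenCV has them. Camera axes: x right, y down, z forward; pixel columns grow to the right and rows downward; lengths in m; the calibration is good to about 2 mm. A picture is of the moment at which its call begins.
- manip.sign_off(): hands the job in, once; it reports no verdict.
The state is a dict: "clock": time; "qpos": joint angles; "qd": joint speeds; "effort": joint torques, N m; "position": TCP position; "ee_rot": TCP orientation; "contact_force": force on the tool from outside, world axes, zero at the start; "moment": the same for the moment, N m; "width": finger opening in m.
Only numpy, scipy, OpenCV 4.12 (cv2) and the standard library are available. Lean on these libraries where they do the work, as an engineer would, in place of code of your own. Each camera call takes 0.05 s, during which the arm holds its last target. There are 200 camera calls.

## Working session

There is one attempt and no reset: what is moved stays moved. The work goes in short steps, Python scripts to look and compute and a shell command to move; the robot and the scene stay as the last step left them, time stands still between calls to the robot, and variables do not carry over. Pictures are saved under pics/ and viewed, about 8 in all and at most 12, crops included, and the job is handed in when it is done.

```bash
mkdir -p pics; ls; cat > h.py <<'E'
import numpy as np, cv2
from scipy.spatial.transform import Rotation as R
from rig import manip
def grab(n,f=None):
    im=manip.get_image(n)
    if f: cv2.imwrite('pics/'+f,im['pixels']); np.savez('pics/'+f[:-4]+'.npz',**im)
    return im
def cloud(im):
    d=np.asarray(im['depth']);K=np.asarray(im['intrinsics']);v,u=np.mgrid[:d.shape[0],:d.shape[1]]
    c=np.stack([(u-K[0,2])/K[0,0]*d,(v-K[1,2])/K[1,1]*d,d],-1)
    M=cv2.Rodrigues(np.asarray(im['rvec'],float))[0]
    p=(c-np.asarray(im['tvec']).ravel())@M
    p[d==0]=np.nan
    return p
E
python3 - <<'E'
from h import *
for n in ('top','scene'):
    im=grab(n,n+'0.png'); p=cloud(im); M=cv2.Rodrigues(np.asarray(im['rvec'],float))[0]
    print(n,-M.T@np.asarray(im['tvec']).ravel(),M[2],np.nanmin(p.reshape(-1,3),0),np.nanmax(p.reshape(-1,3),0))
print(manip.get_state())
E
```

```text
pics
top [ 0.30290761 -0.00651685  1.56566285] [ 0.16571896 -0.00318754 -0.98616787] [-0.3814554  -1.69568745 -0.78133472] [1.90806188 1.53580263 0.77084676]
scene [ 0.9238894  -0.55748572  1.16443796] [-0.29349404  0.4290641  -0.85426298] [-1.5613559  -1.06402454 -0.77645879] [1.73047664 2.18369177 0.41769221]
{'clock': 0.1, 'qpos': array([ 1.21898599e+00,  2.76547747e-01,  1.50598717e+00,  1.64340665e-05,
        1.36071977e+00, -1.21019286e-01]), 'qd': array([-3.19340946e-04, -1.49075985e-03, -2.15152114e-03,  1.21162590e-03,
       -9.68454914e-05, -7.54626344e-04]), 'effort': array([ 1.85599325e-03, -4.17700410e+01, -2.46405101e+01,  1.04692515e-05,
        5.75406259e-03,  4.26244853e-06]), 'position': array([0.13137867, 0.55931182, 0.23052482]), 'ee_rot': array([ 0.7022605 ,  0.08084723,  0.70254681, -0.08198711]), 'contact_force': array([ 0.29821135,  0.1291261 , -0.27902333]), 'moment': array([-0.01664852,  0.00771404,  0.01977243]), 'width': 0.08544816011396188}
```

View pics/top0.png

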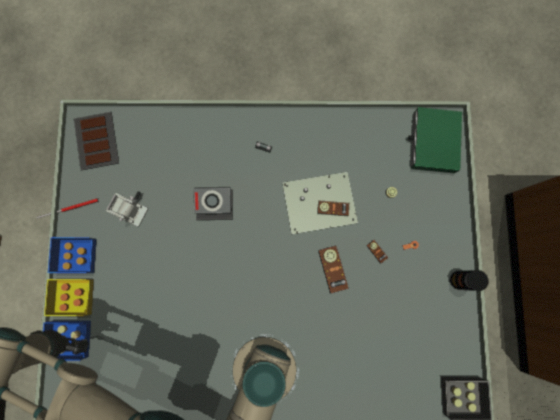

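View pics/scene0.png

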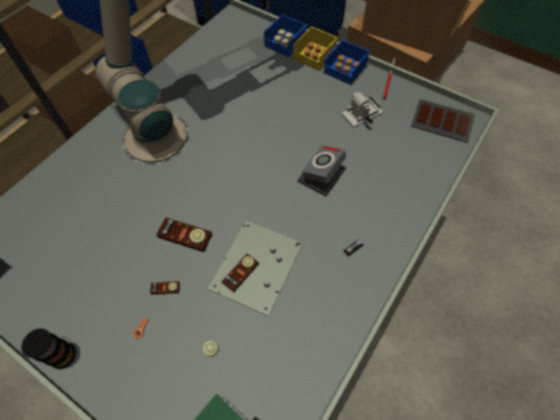

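The top view shows three board-like parts. The middle-sized one is on the plate at about (333,208), and the plate itself is at (320,203). The viewer is at (212,203) with its red bar on the left (+y). I'll measure next with enlarged rectified crops.

```bash
cat > m.py <<'E'
from h import *
def ortho(im,z,x0,x1,y0,y1,s=0.0005):
    # rectify plane z: image up=+x, left=+y
    xs=np.arange(x1,x0,-s); ys=np.arange(y1,y0,-s)
    X,Y=np.meshgrid(xs,ys,indexing='ij'); P=np.stack([X,Y,np.full_like(X,z)],-1).reshape(-1,1,3)
    uv=cv2.projectPoints(P,np.asarray(im['rvec'],float),np.asarray(im['tvec'],float),np.asarray(im['intrinsics'],float),None)[0].reshape(X.shape+(2,)).astype(np.float32)
    return cv2.remap(im['pixels'],uv[...,0],uv[...,1],cv2.INTER_CUBIC)
E
python3 - <<'E'
from m import *
T=dict(np.load('pics/top0.npz'));S=dict(np.load('pics/scene0.npz'))
for n,im,(a,b,c,d),(va,vb,vc,vd) in (('top',T,(165,240,275,365),(180,225,187,238)),('scene',S,(215,320,200,308),(140,198,295,350))):
    p=cloud(im)
    q=p[a:b,c:d].reshape(-1,3);
    print(n,'plate region z hist',np.histogram(q[:,2],bins=np.arange(-.006,.05,.002))[0])
    pl=q[(q[:,2]>.003)]
    r=cv2.minAreaRect(pl[:,:2].astype(np.float32)*1000);print(r)
    bd=q[(q[:,2]>.016)]
    r=cv2.minAreaRect(bd[:,:2].astype(np.float32)*1000);print('hi',r,len(bd))
    q=p[va:vb,vc:vd].reshape(-1,3);print('viewer z',np.histogram(q[:,2],bins=np.arange(-.005,.12,.01))[0])
    hd=q[q[:,2]>.055]; print(cv2.minAreaRect(hd[:,:2].astype(np.float32)*1000))
    c0=hd.mean(0);u,s,vt=np.linalg.svd(hd-c0);print('head n',vt[2],c0,s)
    ft=q[(q[:,2]>.004)];print('viewer all',cv2.minAreaRect(ft[:,:2].astype(np.float32)*1000))
x0=.37;x1=.67;y0=-.22;y1=.08
A=np.hstack([cv2.resize(ortho(im,z,.38,.66,-.22,.08),(400,373)) if 0 else cv2.resize(ortho(im,z,.32,.62,-.23,.07),(400,400)) for im,z in ((T,.006),(S,.006))])
cv2.imwrite('pics/o1.png',cv2.convertScaleAbs(A,alpha=1.3))
E
```

```text
top plate region z hist [338 604 848 969 954 857 707 510 226  85  44  44  46  69  75  51  38  18
  21  15  10   8   4   1   1   1   0]
((577.3990478515625, -195.99362182617188), (269.81463623046875, 323.4002685546875), 0.04737081378698349)
hi ((565.2542724609375, -196.32899475097656), (151.9543914794922, 179.81668090820312), 24.631099700927734) 402
viewer z [848 292 105   0   0   0   3 173 316 332 136   1]
((570.5763549804688, 183.03799438476562), (88.21798706054688, 124.9338607788086), 1.178686261177063)
head n [-0.29742221 -0.01736789  0.95458807] [0.56890503 0.18173512 0.08439913] [1.12885142 0.79660943 0.16309759]
viewer all ((574.7614135742188, 191.95196533203125), (160.9286346435547, 181.41229248046875), 0.5375243425369263)
scene plate region z hist [ 525 1347 2135 1745 1536 1558 1102  349   76   25   27   60  146  201
  144   58   19   37   39   38   34   13    8    2    1    0    0]
((562.3572387695312, -198.1442108154297), (321.07049560546875, 323.56195068359375), 33.38752746582031)
hi ((515.3668212890625, -232.28811645507812), (256.9087219238281, 157.95193481445312), 17.373414993286133) 800
viewer z [1564  398   75    0    4   16   31  215  341  339  105    0]
((569.2802734375, 180.1206512451172), (91.41223907470703, 129.54319763183594), 1.4833946228027344)
head n [ 0.20891021  0.0488643  -0.97671327] [0.57456964 0.17190754 0.08253733] [1.23763684 0.88041498 0.24151673]
viewer all ((552.3340454101562, 206.0), (172.01947021484375, 231.5843505859375), 32.991477966308594)
```

View pics/o1.png

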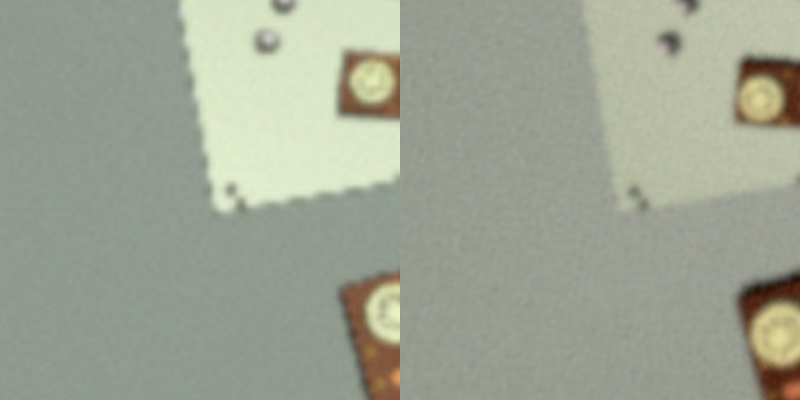

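```bash
python3 - <<'E'
from m import *
T=dict(np.load('pics/top0.npz'));S=dict(np.load('pics/scene0.npz'))
def toworld(uv,x1,y1,s=.0005): return x1-uv[1]*s, y1-uv[0]*s
x1,y1=.72,-.05
for n,im in (('top',T),('scene',S)):
    o=ortho(im,.006,.42,x1,-.35,y1)
    hsv=cv2.cvtColor(o,cv2.COLOR_BGR2HSV)
    print(n,'table',o[580,20],'plate',o[150:160,250:260].mean((0,1)))
    lab=cv2.cvtColor(o,cv2.COLOR_BGR2LAB).astype(float)
    tb=lab[-40:,:100].reshape(-1,3).mean(0)
    g=cv2.GaussianBlur(lab,(0,0),3)
    d=(g[...,0]-tb[0])+ -1.0*(g[...,1]-tb[1])+2*(g[...,2]-tb[2])
    m=cv2.threshold(cv2.normalize(d,None,0,255,cv2.NORM_MINMAX,cv2.CV_8U),0,255,cv2.THRESH_OTSU)[1]
    m=cv2.morphologyEx(m,cv2.MORPH_OPEN,np.ones((9,9)))
    c=max(cv2.findContours(m,cv2.RETR_EXTERNAL,cv2.CHAIN_APPROX_NONE)[0],key=cv2.contourArea)
    r=cv2.minAreaRect(c);print('plate',toworld(r[0],x1,y1),np.array(r[1])*.5,r[2])
    # brown board at z .022
    o2=ortho(im,.022,.42,x1,-.35,y1); l=cv2.cvtColor(cv2.GaussianBlur(o2,(0,0),2),cv2.COLOR_BGR2LAB).astype(int)
    mm=(l[...,0]<110)|(l[...,1]>140)
    mm=cv2.morphologyEx(mm.astype(np.uint8)*255,cv2.MORPH_CLOSE,np.ones((35,35)));mm=cv2.morphologyEx(mm,cv2.MORPH_OPEN,np.ones((35,35)))
    for c in cv2.findContours(mm,cv2.RETR_EXTERNAL,cv2.CHAIN_APPROX_NONE)[0]:
        r=cv2.minAreaRect(c);print('brown',toworld(r[0],x1,y1),np.array(r[1])*.5,r[2])
T1=ortho(T,.006,.42,x1,-.35,y1);S1=ortho(S,.006,.42,x1,-.35,y1)
cv2.imwrite('pics/o2.png',cv2.resize(np.hstack([T1,S1]),(800,400),interpolation=cv2.INTER_AREA))
T2=ortho(T,.085,.44,.70,.06,.32);S2=ortho(S,.085,.44,.70,.06,.32)
cv2.imwrite('pics/o3.png',cv2.resize(np.hstack([T2,S2]),(800,400)))
E
```

```text
top table [111 119 111] plate [148.46 171.8  163.13]
plate (0.5741256713867187, -0.19351495361328125) [191.27355957 240.96800232] 80.30438995361328
brown (0.5491386566162109, -0.2576994781494141) [71.49436188 46.15688705] 2.602562189102173
scene table [111 119 117] plate [130.53 150.17 145.48]
plate (0.5732042846679687, -0.19540899658203126) [190.93101501 240.02030945] 80.24508666992188
brown (0.5538128204345703, -0.25848567199707034) [84.04425812 51.75959778] 1.1934894323349
```

View pics/o2.png

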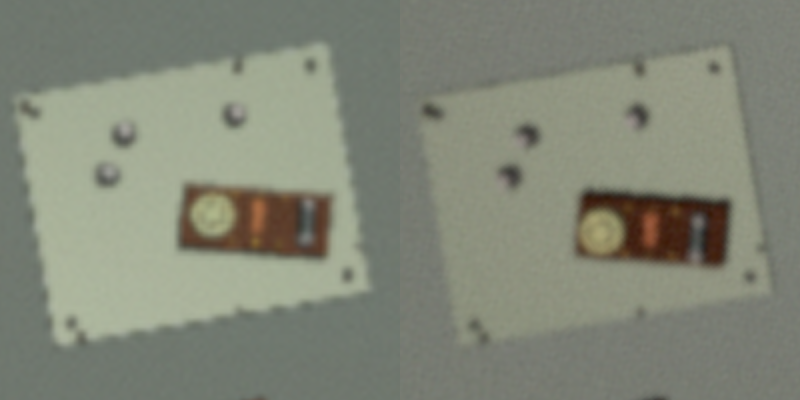

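View pics/o3.png

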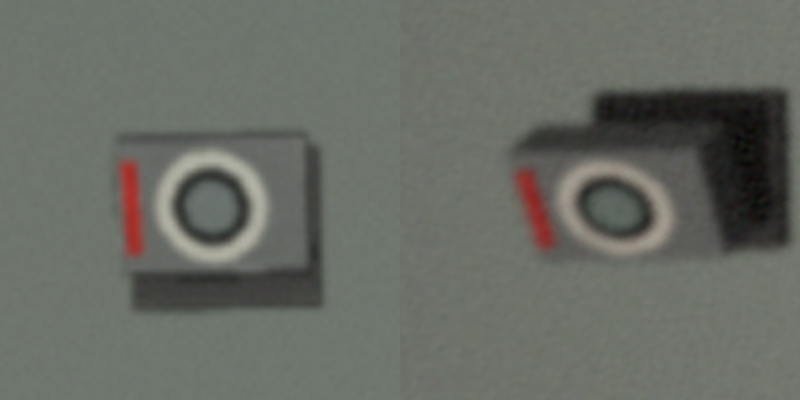

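Estimates from these crops:

| Item | Position (m) | Yaw (rad) |
|---|---|---|
| Fixture | (.5737, -.1945) | +.169 |
| Board | (.553, -.239) | -.07 |
| Glass centre | (.565, .183) | +.02 |

The pin pixels agree with the fixture pose.

```bash
cat >> h.py <<'E'
def Rq(q): return R.from_quat([q[1],q[2],q[3],q[0]])
def tool(yaw,tilt=0,s=1):
    B=(R.from_euler('z',yaw)*R.from_euler('y',-tilt)).as_matrix()
    x=-B[:,2]; y=s*B[:,0]
    return R.from_matrix(np.stack([x,y,np.cross(x,y)],1))
def delta(p,Rt):
    s=manip.get_state();R0=Rq(s['ee_rot'])
    print('t',s['clock'],'pos',s['position'].round(4),'q',s['qpos'].round(2),'F',s['contact_force'].round(1),'w',s['width'])
    print('cm',(R0.inv().apply(np.asarray(p)-s['position'])*100).round(2),'dr',(R0.inv()*Rt).as_rotvec().round(4))
FX=np.array([.5737,-.1945]);FY=.169
def fx(x,y): c,s=np.cos(FY),np.sin(FY);return FX+[c*x-s*y,s*x+c*y]
E
python3 - <<'E'
from h import *
print(Rq(manip.get_state()['ee_rot']).as_matrix().round(3), manip.grasp_offset)
for s in(1,-1): delta([.553,-.239,.13],tool(-.07,0,s))
E
```

```text
[[-0.001  0.229  0.973]
 [-0.002  0.973 -0.229]
 [-1.    -0.002 -0.   ]] 0.0187
t 0.1 pos [0.1314 0.5593 0.2305] q [ 1.22  0.28  1.51  0.    1.36 -0.12] F [ 0.3  0.1 -0.3] w 0.08544816011396188
cm [ 10.15 -68.05  59.31] dr [1.41e+00 1.00e-03 1.50e-03]
t 0.1 pos [0.1314 0.5593 0.2305] q [ 1.22  0.28  1.51  0.    1.36 -0.12] F [ 0.3  0.1 -0.3] w 0.08544816011396188
cm [ 10.15 -68.05  59.31] dr [-1.7316e+00 -1.6000e-03  1.0000e-03]
```

```bash
Z='[0,0,0]'
python3 -m creep '{"delta_pos":[[0,-1,0.9],[0,-3,2.6],[1,-6,5.2],[1,-10,8.7],[1,-14,12.2],[1,-18,15.7],[2,-22,19.2],[2,-26,22.7],[2,-30,26.1],[2,-34,29.6]],"dr":[[0,0,0],[0,0,0],[0,0,0],[0,0,0],[0,0,0],[0,0,0],[0,0,0],[0,0,0],[0,0,0],[0,0,0]]}' 1
python3 -m creep '{"delta_pos":[[0,-4,3.5],[0,-8,7],[1,-12,10.5],[1,-16,14],[2,-20,17.4],[2,-24,20.9],[3,-28,24.4],[3,-31,27],[4,-33,28.8],[4,-34,29.7]],"dr":[[0,0,0],[0,0,0],[0,0,0],[0,0,0],[0,0,0],[0,0,0],[0,0,0],[0,0,0],[0,0,0],[0,0,0]]}'
python3 -m creep '{"delta_pos":[[0,0,0],[0,0,0],[0,0,0],[0,0,0],[0,0,0],[0,0,0],[0,0,0],[0,0,0],[0,0,0],[0,0,0]],"dr":[[0.1,0,0],[0.24,0,0],[0.38,0,0],[0.52,0,0],[0.66,0,0],[0.8,0,0],[0.95,0,0],[1.1,0,0],[1.25,0,0],[1.38,0,0]]}'
python3 -c "
from h import *
delta([.553,-.239,.05],tool(-.07))"
```

```text
clock: 1.1
position: [0.3313, 0.178, 0.2113]
ee_rot: [0.703, 0.081, 0.702, -0.081]
contact_force: [0.5, 0.0, -0.4]
width: 0.0855
clock: 2.1
position: [0.543, -0.2224, 0.1695]
ee_rot: [0.702, 0.082, 0.703, -0.083]
contact_force: [-0.2, -0.3, -0.2]
width: 0.0852
clock: 3.1
position: [0.5417, -0.2176, 0.1715]
ee_rot: [-0.488, -0.511, -0.489, 0.511]
contact_force: [-0.0, 1.1, 0.1]
width: 0.0854
t 3.1 pos [ 0.5417 -0.2176  0.1715] q [-0.5   0.33  1.58  0.    1.23 -0.46] F [-0.   1.1  0.1] w 0.08543779828603232
cm [12.15  1.23  2.09] dr [ 0.0247 -0.0006  0.0011]
```

```bash
python3 -m creep '{"delta_pos":[[1,0.2,0.3],[3,0.5,0.9],[6,1,1.8],[9,1.2,2.1],[11,1.2,2.1],[12.5,1.2,2.1],[13.5,1.2,2.1],[13.5,1.2,2.1]],"dr":[[0.02,0,0],[0.02,0,0],[0.02,0,0],[0.02,0,0],[0.02,0,0],[0.02,0,0],[0.02,0,0],[0.02,0,0]]}'
python3 - <<'E'
from h import *
delta([.553,-.239,.008],tool(-.07))
a=grab('top','t1.png')['pixels'][160:240,270:370]; b=grab('scene','s1.png')['pixels'][200:320,190:310]
cv2.imwrite('pics/v1.png',np.hstack([cv2.resize(a,(500,400),interpolation=3),cv2.resize(b,(300,400),interpolation=3) if 0 else cv2.resize(b,(300,300),interpolation=3) if 0 else cv2.resize(b[:,10:100],(300,400),interpolation=3)]))
E
```

```text
clock: 3.9
position: [0.5527, -0.2391, 0.0346]
ee_rot: [-0.484, -0.514, -0.486, 0.515]
contact_force: [-0.2, -0.5, 0.4]
width: 0.0853
t 3.9 pos [ 0.5527 -0.2391  0.0346] q [-0.52  0.48  1.71  0.    0.95 -0.47] F [-0.2 -0.5  0.4] w 0.08534135515762717
cm [ 2.66  0.04 -0.  ] dr [ 0.0112 -0.0017  0.0034]
```

View pics/v1.png

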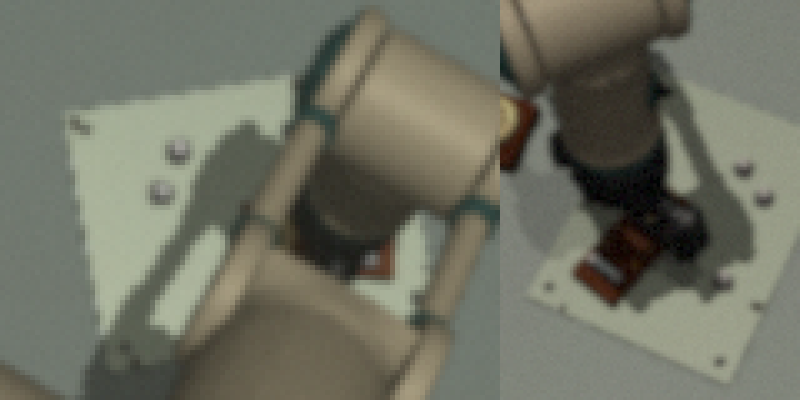

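The gripper straddles the middle of the board, with the fuse end visible in the scene crop near (610,275). I'll descend and close.

```bash
python3 -m creep '{"delta_pos":[[0.5,0,0],[1.2,0,0],[1.9,0,0],[2.4,0,0],[2.6,0,0],[2.6,0,0]],"dr":[[0,0,0],[0,0,0],[0,0,0],[0,0,0],[0,0,0],[0,0,0]]}'
python3 -m creep '{"delta_pos":[[0,0,0],[0,0,0],[0,0,0],[0,0,0],[0,0,0],[0,0,0],[0,0,0],[0,0,0]],"dr":[[0,0,0],[0,0,0],[0,0,0],[0,0,0],[0,0,0],[0,0,0],[0,0,0],[0,0,0]]}' -1 40
python3 - <<'E'
from h import *
p=fx(.025,0)
print(p);delta([*fx(.015,-.012),.008],tool(FY))
E
```

```text
clock: 4.6
position: [0.5539, -0.2396, 0.0098]
ee_rot: [-0.484, -0.515, -0.485, 0.515]
contact_force: [-0.3, -0.4, -0.5]
width: 0.0853
clock: 5.4
position: [0.5544, -0.2399, 0.0108]
ee_rot: [0.485, 0.515, 0.485, -0.515]
contact_force: [-0.2, 0.1, 5.2]
width: 0.0446
[ 0.59834384 -0.19029508]
t 5.4 pos [ 0.5544 -0.2399  0.0108] q [-0.52  0.51  1.73  0.    0.89 -0.46] F [-0.2  0.1  5.2] w 0.04457517029903838
cm [ 0.28  3.38 -3.82] dr [-0.229   0.0004 -0.0007]
```

Gripped at 44.6 mm, with the tips pressing the plate at about 5 N. I'll raise slightly, rotate to the fixture yaw and move just short of the pins.

```bash
python3 -m creep '{"delta_pos":[[-0.4,0,0],[-0.4,0.2,-0.2],[-0.4,0.7,-0.8],[-0.4,1.3,-1.5],[-0.4,2,-2.2],[-0.4,2.6,-2.9],[-0.4,3.1,-3.5],[-0.4,3.4,-3.8],[-0.4,3.4,-3.8],[-0.4,3.4,-3.8]],"dr":[[0,0,0],[-0.02,0,0],[-0.06,0,0],[-0.1,0,0],[-0.14,0,0],[-0.18,0,0],[-0.21,0,0],[-0.23,0,0],[-0.23,0,0],[-0.23,0,0]]}'
python3 - <<'E'
from m import *
print(fx(.025,0));delta([*fx(.025,0),.008],tool(FY))
T=grab('top','t2.png');S=grab('scene','s2.png')
A=[cv2.resize(ortho(i,.022,.50,.70,-.30,-.10),(400,400)) for i in (T,S)]
cv2.imwrite('pics/v2.png',cv2.convertScaleAbs(np.hstack(A),alpha=1.3))
E
```

```text
clock: 6.4
position: [0.5903, -0.2038, 0.0142]
ee_rot: [0.541, 0.456, 0.541, -0.456]
contact_force: [-0.6, -0.3, -1.2]
width: 0.0446
[ 0.59834384 -0.19029508]
t 6.4 pos [ 0.5903 -0.2038  0.0142] q [-0.44  0.53  1.68 -0.    0.93 -0.61] F [-0.6 -0.3 -1.2] w 0.04462152232523895
cm [ 0.62  1.03 -1.2 ] dr [ 0.0013 -0.0001  0.0003]
```

View pics/v2.png

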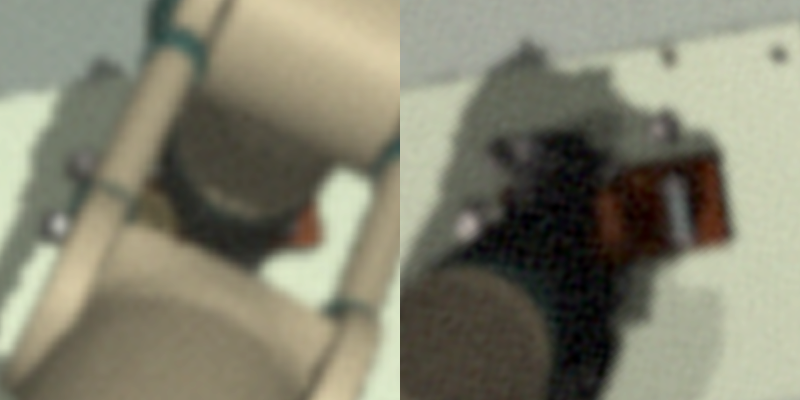

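```bash
python3 -m creep '{"delta_pos":[[0.1,0.2,0],[0.2,0.5,0],[0.2,0.7,0],[0.2,0.8,0],[0.2,0.9,0],[0.2,1,0],[0.2,1.1,0],[0.2,1.2,0],[0.2,1.2,0],[0.2,1.2,0]],"dr":[[0,0,0],[0,0,0],[0,0,0],[0,0,0],[0,0,0],[0,0,0],[0,0,0],[0,0,0],[0,0,0],[0,0,0]]}'
python3 - <<'E'
from h import *
delta([*fx(.025,0),.008],tool(FY)); s=manip.get_state();print(Rq(s['ee_rot']).inv().apply(s['contact_force']), s['moment'])
E
```

```text
clock: 7.5
position: [0.5994, -0.2023, 0.0122]
ee_rot: [0.539, 0.454, 0.542, -0.457]
contact_force: [-6.2, -2.9, 1.7]
width: 0.0449
t 7.5 pos [ 0.5994 -0.2023  0.0122] q [-0.43  0.55  1.66 -0.    0.94 -0.6 ] F [-6.2 -2.9  1.7] w 0.04486053525991317
cm [ 0.42  0.11 -1.2 ] dr [ 0.0018 -0.0006  0.0055]
[-1.63060657 -6.61693666  1.78586213] [-0.45766101  1.05213519  0.00928633]
```

```bash
python3 -m creep '{"delta_pos":[[0,0,-0.3],[0,0,-0.7],[0,0,-1],[0,0,-1.2],[0,0,-1.4],[0,0,-1.5],[0,0,-1.6],[0,0,-1.6],[0,0,-1.6]],"dr":[[0,0,0],[0,0,0],[0,0,0],[0,0,0],[0,0,0],[0,0,0],[0,0,0],[0,0,0],[0,0,0]]}'
python3 - <<'E'
from h import *
delta([*fx(.025,0),.008],tool(FY)); s=manip.get_state();print(Rq(s['ee_rot']).inv().apply(s['contact_force']), s['moment'])
E
```

```text
clock: 8.4
position: [0.5969, -0.1886, 0.0117]
ee_rot: [0.541, 0.453, 0.542, -0.457]
contact_force: [-6.5, -8.4, -3.5]
width: 0.0448
t 8.4 pos [ 0.5969 -0.1886  0.0117] q [-0.41  0.54  1.68 -0.01  0.93 -0.58] F [-6.5 -8.4 -3.5] w 0.04475874366520736
cm [0.37 0.11 0.19] dr [0.0032 0.0028 0.0056]
[ 3.60580606 -7.78921932  7.18697535] [-1.35848892  1.02694649  0.1057946 ]
```

```bash
python3 -m creep '{"delta_pos":[[0,0,-0.1],[0,0,-0.2],[0,0,-0.3],[0,0,-0.3],[0,0,-0.3]],"dr":[[0,0,0],[0,0,0],[0,0,0],[0,0,0],[0,0,0]]}'
python3 - <<'E'
from m import *
delta([*fx(.025,0),.008],tool(FY)); s=manip.get_state();print(Rq(s['ee_rot']).inv().apply(s['contact_force']), s['moment'])
S=grab('scene','s3.png')
cv2.imwrite('pics/v3.png',cv2.convertScaleAbs(cv2.resize(ortho(S,.022,.52,.70,-.30,-.10),(800,720)),alpha=1.4)[:600])
E
```

```text
clock: 8.9
position: [0.5969, -0.1885, 0.0119]
ee_rot: [0.542, 0.452, 0.541, -0.458]
contact_force: [-5.7, -14.2, -3.4]
width: 0.0448
t 8.9 pos [ 0.5969 -0.1885  0.0119] q [-0.41  0.54  1.68 -0.01  0.93 -0.58] F [ -5.7 -14.2  -3.4] w 0.04480041597736819
cm [0.39 0.11 0.2 ] dr [0.0042 0.0075 0.0052]
[ 3.54531787 -8.04201488 12.96777984] [-2.48128523  1.20376903  0.09225508]
```

View pics/v3.png

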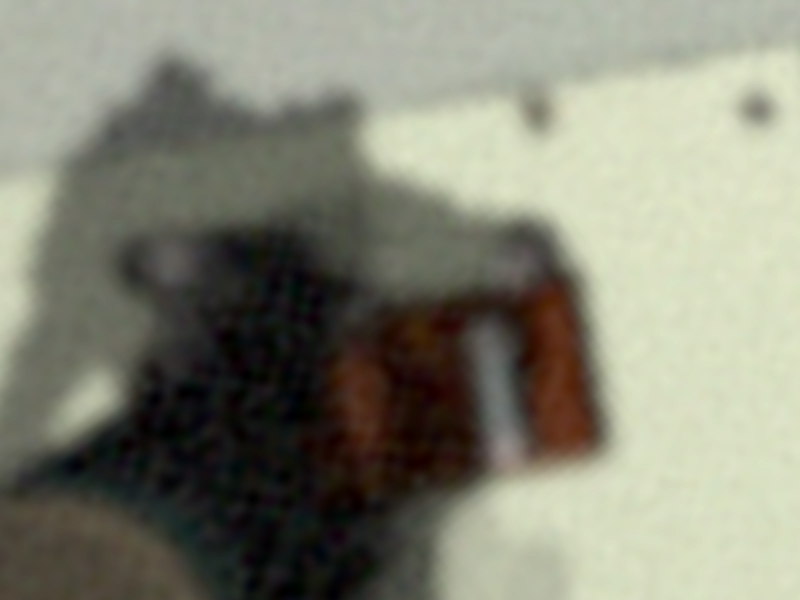

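Contact with all three pins is solid: the TCP didn't move while the force rose from 7 to 13 N. I'll ease the push, set the board down, release so it lies flat, and look.

```bash
python3 -m creep '{"delta_pos":[[0.1,0,0.1],[0.2,-0.05,0.2],[0.2,-0.1,0.3],[0.2,-0.15,0.4],[0.2,-0.15,0.4]],"dr":[[0,0,0],[0,0,0],[0,0,0],[0,0,0],[0,0,0]]}'
python3 -c "
from h import *
delta([*fx(.025,0),.008],tool(FY)); s=manip.get_state();print(Rq(s['ee_rot']).inv().apply(s['contact_force']), s['moment'])"
python3 -m creep '{"delta_pos":[[0,0,0],[0,0,0],[0,0,0],[0,0,0],[0,0,0],[0,0,0]],"dr":[[0,0,0],[0,0,0],[0,0,0],[0,0,0],[0,0,0],[0,0,0]]}' 0.5
python3 - <<'E'
from m import *
delta([*fx(.025,0),.008],tool(FY))
S=grab('scene','s4.png');
cv2.imwrite('pics/v4.png',cv2.convertScaleAbs(cv2.resize(ortho(S,.022,.55,.68,-.27,-.11),(738,600)),alpha=1.7))
E
```

```text
clock: 9.45
position: [0.5969, -0.1887, 0.0111]
ee_rot: [0.541, 0.454, 0.541, -0.456]
contact_force: [-4.9, -4.8, 3.5]
width: 0.0444
t 9.45 pos [ 0.5969 -0.1887  0.0111] q [-0.42  0.54  1.68 -0.    0.93 -0.58] F [-4.9 -4.8  3.5] w 0.044393350098710836
cm [0.31 0.12 0.18] dr [0.0021 0.0015 0.0023]
[-3.46684342 -5.67732529  3.84635422] [-0.60863267  0.76891798  0.21114544]
clock: 10.05
position: [0.5983, -0.1872, 0.0103]
ee_rot: [0.541, 0.456, 0.541, -0.456]
contact_force: [-0.5, -0.1, 0.2]
width: 0.0643
t 10.05 pos [ 0.5983 -0.1872  0.0103] q [-0.41  0.54  1.68  0.    0.92 -0.58] F [-0.5 -0.1  0.2] w 0.06433564563789379
cm [ 0.23 -0.05  0.31] dr [ 0.0011 -0.0001 -0.0001]
```

View pics/v4.png

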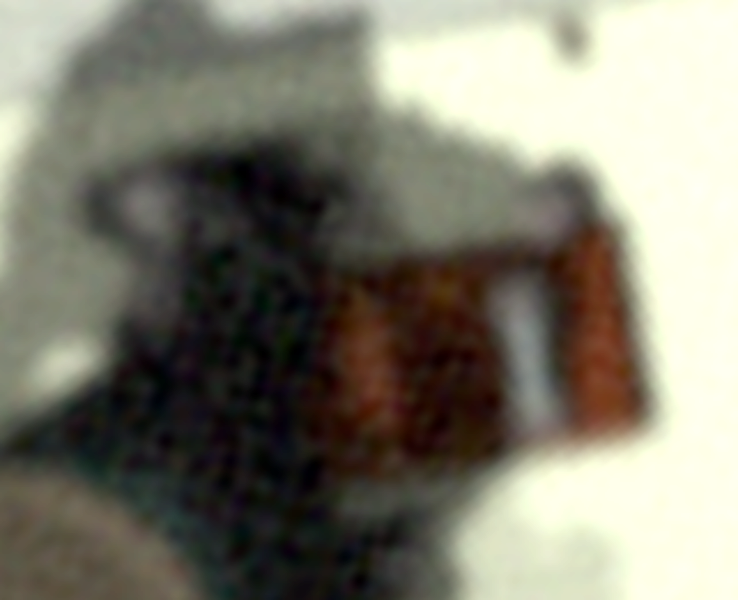

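```bash
python3 -m creep '{"delta_pos":[[-1,0,0],[-3,0,0],[-6,0,0],[-10,0,0],[-14,0,-2],[-18,0,-6],[-18,0,-10],[-18,0,-14],[-18,0,-17],[-18,0,-18]],"dr":[[0,0,0],[0,0,0],[0,0,0],[0,0,0],[0,0,0],[0,0,0],[0,0,0],[0,0,0],[0,0,0],[0,0,0]]}' 
python3 - <<'E'
from m import *
delta([*fx(.025,0),.2],tool(FY))
T=grab('top','t5.png');S=grab('scene','s5.png')
A=[]
for im in (T,S):
    o=cv2.convertScaleAbs(ortho(im,.022,.54,.68,-.27,-.11,.0004),alpha=1.3)
    # predicted board-top outline (offset 0) and pin centres in green
    def px(x,y): w=fx(x,y);return [int((-.11-w[1])/.0004),int((.68-w[0])/.0004)]
    cv2.polylines(o,[np.array([px(2e-3,-.055),px(.048,-.055),px(.048,.055),px(.002,.055)])],True,(0,255,0),1)
    for q in((.053,.042),(.053,-.042),(.025,.06)):cv2.circle(o,px(*q),12,(255,0,0),1)
    A.append(o)
cv2.imwrite('pics/v5.png',np.hstack(A))
E
```

```text
clock: 11.1
position: [0.5668, -0.0071, 0.1915]
ee_rot: [0.541, 0.455, 0.541, -0.455]
contact_force: [-1.0, 0.4, -0.5]
width: 0.0641
t 11.1 pos [ 0.5668 -0.0071  0.1915] q [-0.14  0.29  1.59  0.    1.26 -0.31] F [-1.   0.4 -0.5] w 0.06410239811093241
cm [-0.87 -0.04 18.59] dr [ 0.0038 -0.0009 -0.001 ]
```

View pics/v5.png

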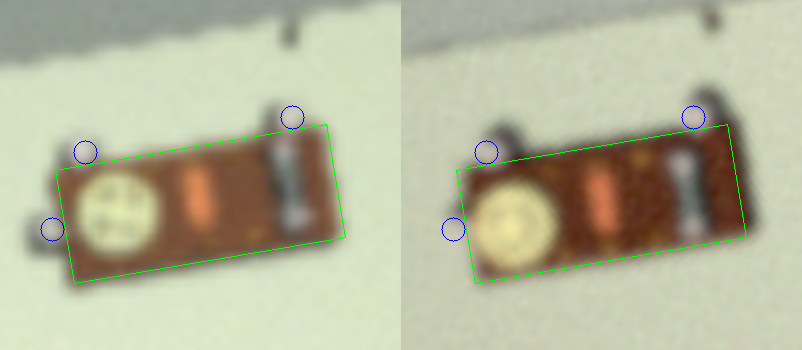

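The board sits against all three pins in both views: long side at (85,152) and (292,118), socket end at (52,229). Now I'll regrip.

```bash
python3 -c "
from h import *
delta([.5975,-.1895,.0125],tool(FY))"
```

```text
t 11.2 pos [ 0.5676 -0.0089  0.1911] q [-0.14  0.29  1.59 -0.    1.26 -0.31] F [-0.  -1.   0.4] w 0.06420502447105605
cm [17.87 -0.17 18.29] dr [ 0.0034  0.0005 -0.0009]
```

```bash
python3 -m creep '{"delta_pos":[[0,0,1],[0,0,3],[0,-0.1,7],[0,-0.2,11],[0,-0.2,15],[0,-0.2,17.5],[2,-0.2,18.2],[5,-0.2,18.2],[8,-0.2,18.2],[10,-0.2,18.2]],"dr":[[0,0,0],[0,0,0],[0,0,0],[0,0,0],[0,0,0],[0,0,0],[0,0,0],[0,0,0],[0,0,0],[0,0,0]]}' 
python3 -c "
from h import *
delta([.5975,-.1895,.0125],tool(FY))"
```

```text
clock: 12.2
position: [0.5952, -0.1926, 0.0878]
ee_rot: [0.539, 0.456, 0.541, -0.457]
contact_force: [0.1, 0.8, 0.1]
width: 0.0637
t 12.2 pos [ 0.5952 -0.1926  0.0878] q [-0.42  0.46  1.6  -0.    1.09 -0.59] F [0.1 0.8 0.1] w 0.06374234642300863
cm [ 7.53  0.3  -0.27] dr [-0.0019 -0.0006  0.0027]
```

```bash
python3 -m creep '{"delta_pos":[[1,0,0],[3,0,0],[5,0,0],[6.5,0,0],[7.4,0,0],[7.8,0,0],[7.8,0,0],[7.8,0,0]],"dr":[[0,0,0],[0,0,0],[0,0,0],[0,0,0],[0,0,0],[0,0,0],[0,0,0],[0,0,0]]}' 
python3 -m creep '{"delta_pos":[[0,0,0],[0,0,0],[0,0,0],[0,0,0],[0,0,0],[0,0,0]],"dr":[[0,0,0],[0,0,0],[0,0,0],[0,0,0],[0,0,0],[0,0,0]]}' -1 60
python3 -c "
from h import *
delta([.5975,-.1895,.0125],tool(FY))"
```

```text
clock: 13.0
position: [0.5972, -0.1902, 0.0131]
ee_rot: [0.541, 0.456, 0.54, -0.456]
contact_force: [0.8, -0.2, 0.6]
width: 0.0641
clock: 13.6
position: [0.597, -0.1899, 0.0137]
ee_rot: [0.541, 0.456, 0.54, -0.456]
contact_force: [-0.5, -0.1, 6.0]
width: 0.0439
t 13.6 pos [ 0.597  -0.1899  0.0137] q [-0.42  0.53  1.68 -0.    0.93 -0.59] F [-0.5 -0.1  6. ] w 0.04390936762286504
cm [ 0.12  0.06 -0.04] dr [ 0.0014  0.0012 -0.0013]
```

```bash
python3 -m creep '{"delta_pos":[[-0.3,0,0],[-1,0,0],[-2.5,0,0],[-5,0,0],[-8,0,0],[-12,0,0],[-16,0,0],[-20,0,0],[-22,0,0],[-23,0,0]],"dr":[[0,0,0],[0,0,0],[0,0,0],[0,0,0],[0,0,0],[0,0,0],[0,0,0],[0,0,0],[0,0,0],[0,0,0]]}' 
python3 -m creep '{"delta_pos":[[0,0,0],[0,0,0],[0,0,0]],"dr":[[0,0,0],[0,0,0],[0,0,0]]}'
python3 -c "
from h import *
delta([.5213,.182,.245],tool(.02,.35))"
```

```text
clock: 14.6
position: [0.5973, -0.1896, 0.2453]
ee_rot: [0.542, 0.456, 0.539, -0.455]
contact_force: [0.1, -0.1, -2.0]
width: 0.0443
clock: 14.9
position: [0.5956, -0.1892, 0.2402]
ee_rot: [0.539, 0.455, 0.542, -0.456]
contact_force: [-0.4, -0.3, -2.1]
width: 0.044
t 14.9 pos [ 0.5956 -0.1892  0.2402] q [-0.42  0.35  1.37  0.    1.42 -0.59] F [-0.4 -0.3 -2.1] w 0.044016308999389686
cm [ -0.39  -1.04 -37.84] dr [ 0.1481 -0.0284  0.3527]
```

```bash
python3 -m creep '{"delta_pos":[[-0.2,0,-0.7],[-0.4,0,-2],[-0.4,0,-4],[-0.4,-0.1,-7],[-0.4,-0.2,-10],[-0.4,-0.3,-13],[-0.4,-0.4,-16],[-0.4,-0.5,-19],[-0.4,-0.6,-21],[-0.4,-0.6,-22]],"dr":[[0,0,0],[0.01,0,0.02],[0.02,0,0.06],[0.04,-0.01,0.1],[0.06,-0.01,0.15],[0.08,-0.01,0.2],[0.1,-0.02,0.25],[0.12,-0.02,0.3],[0.14,-0.02,0.33],[0.148,-0.028,0.353]]}' 
python3 -c "
from h import *
delta([.5213,.182,.245],tool(.02,.35))"
```

```text
clock: 15.9
position: [0.5508, 0.0288, 0.2461]
ee_rot: [0.584, 0.576, 0.41, -0.398]
contact_force: [-0.0, -0.7, -1.6]
width: 0.0439
t 15.9 pos [0.5508 0.0288 0.2461] q [-0.1   0.05  1.81  0.05  0.93 -0.15] F [-0.  -0.7 -1.6] w 0.043893723231014016
cm [ -0.8   -2.5  -15.38] dr [ 0.0008 -0.0008 -0.0038]
```

```bash
python3 -m creep '{"delta_pos":[[0,-0.2,-1],[-0.2,-0.6,-3],[-0.4,-1,-6],[-0.6,-1.6,-9],[-0.8,-2.1,-12],[-0.8,-2.3,-14],[-0.8,-2.5,-15],[-0.8,-2.5,-15.4],[-0.8,-2.5,-15.4],[-0.8,-2.5,-15.4]],"dr":[[0,0,0],[0,0,0],[0,0,0],[0,0,0],[0,0,0],[0,0,0],[0,0,0],[0,0,0],[0,0,0],[0,0,0]]}' 
python3 -c "
from h import *
delta([.5213,.182,.2047],tool(.02,.35))"
```

```text
clock: 16.9
position: [0.5242, 0.1789, 0.2449]
ee_rot: [0.585, 0.576, 0.409, -0.399]
contact_force: [-0.2, -0.2, -1.4]
width: 0.0437
t 16.9 pos [0.5242 0.1789 0.2449] q [ 0.26  0.07  1.79 -0.1   0.94  0.29] F [-0.2 -0.2 -1.4] w 0.043711085238068735
cm [ 3.67 -1.66 -0.33] dr [ 0.0001  0.002  -0.0036]
```

```bash
python3 -m creep '{"delta_pos":[[0.4,-0.2,0],[1,-0.5,-0.1],[2,-0.9,-0.2],[3,-1.3,-0.3],[3.5,-1.6,-0.3],[3.7,-1.7,-0.3],[3.7,-1.7,-0.3],[3.7,-1.7,-0.3],[3.7,-1.7,-0.3],[3.7,-1.7,-0.3]],"dr":[[0,0,0],[0,0,0],[0,0,0],[0,0,0],[0,0,0],[0,0,0],[0,0,0],[0,0,0],[0,0,0],[0,0,0]]}' 
python3 - <<'E'
from m import *
delta([.5213,.182,.2047],tool(.02,.35))
T=grab('top','t6.png');S=grab('scene','s6.png')
B=(R.from_euler('z',.02)*R.from_euler('y',-.35)).as_matrix();o=np.array([.5239,.182,.1977])
A=[]
for im in (T,S):
    def pr(P): return cv2.projectPoints((np.array(P)@B.T+o).reshape(-1,1,3),np.asarray(im['rvec'],float),np.asarray(im['tvec'],float),np.asarray(im['intrinsics'],float),None)[0].reshape(-1,2)
    k=5; c=pr([[0,0,0]])[0].astype(int)-[40,45]
    a=im['pixels'][c[1]:c[1]+90,c[0]:c[0]+80]; a=cv2.convertScaleAbs(cv2.resize(a,None,fx=k,fy=k,interpolation=cv2.INTER_CUBIC),alpha=1.3)
    for z,col in((0,(255,0,0)),(.016,(0,255,0))):
        q=((pr([[-.023,-.055,z],[.023,-.055,z],[.023,.055,z],[-.023,.055,z]])-c+.5)*k).astype(int)
        cv2.polylines(a,[q],True,col,1)
    t=np.linspace(0,6.3,30);q=((pr(np.stack([.016*np.cos(t),.034+.016*np.sin(t),0*t+.029],1))-c+.5)*k).astype(int);cv2.polylines(a,[q],True,(0,255,255),1)
    A.append(a)
cv2.imwrite('pics/v6.png',np.hstack(A))
E
```

```text
clock: 17.9
position: [0.5212, 0.1826, 0.2048]
ee_rot: [0.585, 0.576, 0.41, -0.398]
contact_force: [-0.4, 0.9, -1.3]
width: 0.0438
t 17.9 pos [0.5212 0.1826 0.2048] q [ 0.27  0.1   1.86 -0.12  0.84  0.31] F [-0.4  0.9 -1.3] w 0.04383364632961179
cm [0.02 0.   0.06] dr [ 0.0006  0.0011 -0.0047]
```

View pics/v6.png

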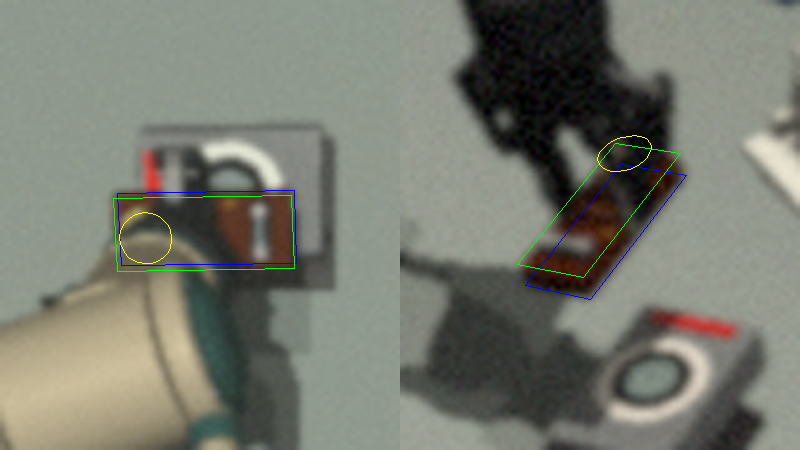

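The board lies on the predicted outline in both views to within about 2–3 mm, with its socket at the red-bar end. I'll settle, check stillness and hand in.

```bash
python3 -m creep '{"delta_pos":[[0,0,0],[0,0,0],[0,0,0],[0,0,0],[0,0,0],[0,0,0]],"dr":[[0,0,0],[0,0,0],[0,0,0],[0,0,0],[0,0,0],[0,0,0]]}' 
python3 - <<'E'
from h import *
delta([.5213,.182,.2047],tool(.02,.35)); print(abs(manip.get_state()['qd']).max())
print(manip.sign_off())
E
```

```text
clock: 18.6
position: [0.5209, 0.1825, 0.2043]
ee_rot: [0.585, 0.576, 0.41, -0.399]
contact_force: [0.4, 0.1, -1.6]
width: 0.044
t 18.6 pos [0.5209 0.1825 0.2043] q [ 0.27  0.1   1.86 -0.12  0.84  0.31] F [ 0.4  0.1 -1.6] w 0.04397610553806234
cm [-0.02  0.05  0.05] dr [ 0.0007  0.0013 -0.0038]
0.0011004108302391893
the job is handed in; nothing more can be done
None
```

I squared the board against all three pins, regripped it, lifted it out, and handed the job in at 18.6 s, holding it over the inspection camera. No verdict was reported.

**Squaring:** I slid the board onto the side pins and then the end pin. At the end pin the gripper stayed put while the push rose from about 7 to 13 N. I then released it and backed off. Both camera views showed it against all three pins, about 1–2 mm off my predicted outline, which is within the calibration error.

**Final pose:** The gripper is within about 1 mm and 0.005 rad of the pose I calculated. In both views the board matches the predicted outline to about 2–3 mm, with its socket at the red-bar end. The wrist reads 1.6 N, close to the board's weight, and joint speeds are about 0.001 rad/s.

**Other parts:** I saw no contact with the camera or the other parts, but I did not measure their positions again at the end.

**Disagreements:**
- The gripper reads about 44 mm open on a board that is 46 mm wide.
- The fingertips pressed the plate with about 5–6 N each time they closed.

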